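# Stack the spacer rings on the air sampler's post

## Task

On the check-in desk, put the three spacer rings on the post of the white air sampler, largest first: blue at the bottom, then yellow, then green on top, each slid gently all the way down past the post's little spring catches so that the stack sits tight and flat with no gaps. Feel for the post and never force a ring: the post must not be pushed harder than about 20 N. Let go of the rings, leave the red spare ring off, and leave the other things on the desk where they lie.

Things in the scene. Friction and masses are not known exactly. Their poses are not given: they have to be found in the camera images.
- sampler: white round air sampler with a blue band, fixed to the desk: 104 mm across at the foot, 92 mm above, flat top 30 mm above the desk; a 14 mm steel hose stub sticks out 22 mm low on its side along its own +x. Origin: centre of its underside, on the desk; z up. Its load sensor allows at most 20 N from any ring or from the robot
- sampler_top (a point): centre of the sampler's flat top. Near it stands a rigid steel post, 25 mm in diameter up to 43.5 mm above the flat top, then a cone narrowing over 13 mm more to 5 mm across (tip 86.5 mm above the desk). The post is NOT on this point: its axis stands 8 to 10 mm off it, in a direction that differs each time and is not measured; feel or look for it
- sampler_catches (a point): point 25 mm above the flat top's centre. Three small brass spring catches bulge 3 mm out of the post's sides 10, 25 and 37 mm above the flat top, a third of a turn apart; a ring must be pushed down over them with roughly 2 to 6 N, so that a ring let go above a catch does not fall home by itself
- ring_big: blue painted metal ring, 60 mm outer diameter, 18 mm thick, 28 mm bore, about 105 g, lying flat. Origin: its middle, 9 mm above its underside; z along the bore
- ring_mid: yellow painted metal ring, 50 mm outer diameter, 14 mm thick, 28 mm bore, about 50 g, lying flat. Origin: its middle, 7 mm above its underside; z along the bore
- ring_small: green painted metal ring, 40 mm outer diameter, 10 mm thick, 28 mm bore, about 20 g, lying flat. Origin: its middle, 5 mm above its underside; z along the bore
- ring_spare: red spare ring, 45 mm outer diameter, 12 mm thick, lying flat, to be left alone. Origin: its middle
- cap: black round cap, 48 mm across, 26 mm high, a bystander. Origin: centre of its underside
- phone: black phone lying flat, 150 x 72 x 9 mm, a bystander. Origin: centre of its underside, x along it
- radio: black hand radio lying flat, 120 x 58 x 34 mm with a 100 mm aerial along +x, a bystander. Origin: centre of its case's underside
- marker: orange marker pen with black cap, 120 mm long, 13 mm thick, a bystander. Origin: centre of its underside, x along it
- sanitiser: clear bottle with blue cap, 60 mm across, 150 mm tall, a bystander. Origin: centre of its underside
Not all that is in view belongs to the job. Leave any purple look-alike of the ring_small alone.

How it is judged:
On the way, in this order (a step that is already met when the one before it is completed fails the run):
1. the blue ring is fully down on the sampler's flat top (horizontal distance between ring_big and sampler below 0.013 m and z of ring_big in the frame of sampler between 0.037 and 0.041 m and (angle between ring_big's own z axis and vertical below 0.07 rad or angle between ring_big's own z axis and vertical above 3.07 rad)), for 0.2 s.
2. the yellow ring is fully down on the blue one (all of step 1 and horizontal distance between ring_mid and sampler below 0.013 m and z of ring_mid in the frame of sampler between 0.053 and 0.057 m and (angle between ring_mid's own z axis and vertical below 0.07 rad or angle between ring_mid's own z axis and vertical above 3.07 rad)), for 0.2 s.
3. the green ring is fully down on the yellow one (all of step 2 and horizontal distance between ring_small and sampler below 0.013 m and z of ring_small in the frame of sampler between 0.065 and 0.069 m and (angle between ring_small's own z axis and vertical below 0.07 rad or angle between ring_small's own z axis and vertical above 3.07 rad)), for 0.2 s.
At the end, for the whole second after the job is handed in: All three rings are threaded on the sampler's post and at rest: blue fully down on the flat top, yellow on it, green on top, each within 2 mm of its height in the tight stack, within 13 mm of the sampler's centre line and within 0.07 rad of flat (either side up) (all of step 3 and linear speed of each of ring_big, ring_mid, ring_small below 0.01 m/s); the robot touches nothing.
It fails at once if the sampler and its post are pushed with more than 20 N (contact force between any of ring_big, ring_mid, ring_small, the fingers, the arm and sampler above 20 N).
It fails at once if the red spare ring, cap, phone, radio, marker or sanitiser is moved more than 25 mm (distance of any of ring_spare, cap, phone, radio, marker, sanitiser from where it was at the start of the episode above 0.025 m).
It also fails if it takes over 72 s, if anything falls off the work surface, if the arm or the gripper's body presses on something with over 40 N, if the wrist force passes 120 N, or if a joint passes its speed limit or range.

## Robot

A 6-joint arm with a two-finger parallel gripper is mounted at the origin on the work surface. World frame = base frame: x ahead of the robot, y to its left, z up, the work surface at z = 0. Lengths are in m, angles in rad, forces in N, time in s.
With the tool pointing down it reaches from about 0.35 to 0.775 m from the base axis. Payload 7.3 kg.
Tool frame: the origin (TCP) lies between the finger pads; the fingertips stand 8 mm ahead of it and the grasp point (between the pads) lies 11 mm behind it (robot.nose_length is the distance from the TCP to the fingertips, in m); z points along the fingers, y is the line along which they close (so a half turn about z gives the same grasp; the last joint's range is limited). The gripper opens to 92 mm and grips with 3 to 60 N. Pads are 19 mm wide; open, the fingers measure 130 mm over their backs; the gripper's body (75 mm by 190 mm) begins 47 mm behind the grasp point.
Start: joints at [-0.146, 0.342, 1.524, -0, 1.275, -0.146], TCP at [0.525, 0, 0.235] pointing down, gripper open.
Joint ranges: [-2.53, 2.53], [-0.77, 2.02], [0.04, 2.7], [-1, 4.14], [0.28, 2.66], [-3.11, 3.11]. Speed limits (rad/s): [2.57, 2.57, 3.14, 3.14, 3.14, 3.14].

## Interface

Orientations are given as [roll, pitch, yaw] about the fixed x, y, z axes, in that order (R = Rz(yaw) Ry(pitch) Rx(roll)).
In Python, from cell import robot gives the robot as it stands. The module is installed in compiled form; this text tells all that it offers.
- The arm moves only by the shell command python3 -m jog 'ROWS' [FORCE]. ROWS is JSON, a list that holds one entry, the list of rows, each a list of 5 numbers: the gripper's target within -1 to 1 (fully open at 1, half-way at 0, shut at -1), then the shift along the tool's x, y, z in m, then the turn about the tool's z in rad. A call has 1 to 5 rows; each row is the pose to reach, as a shift and turn from the pose commanded when the call began, along the tool's axes at that moment; what a row does not reach only later rows make up. A row lasts 1/12 s, in which the tool goes at most 41.7 mm and 7.16 degrees, less where a joint would pass 70% of its speed; a pose out of reach is approached as far as the arm can. A call with a gripper value outside its range is refused whole. The fingers move at their own pace and stop on an object; FORCE is the grip in N (left out, the last holds). Time passes only in rows, so rows that repeat a pose let the fingers close. It gives the time, the measured TCP pose, the force, the opening and the grip force at its end, in the units of the state.
- robot.observe(): the state, without advancing time (a new reading comes with each control period).
- robot.read_camera(name): name is "scene" or "side" or "wrist"; returns the picture (384x512x3 uint8, red, green, blue); there is no depth.
- robot.camera_model(name): a dict with "camera_matrix" (3x3 intrinsics, pixels), "position" and "attitude" of the camera in the world; the wrist camera has in their place "mount" (4x4, takes a point from camera to tool coordinates, whose origin is the TCP and whose axes are the flange's). Camera axes: x right, y down, z forward; pixel columns grow to the right and rows downward; lengths in m; the calibration is good to about 2 mm. The wrist camera is an equidistant fisheye: a pixel r from the principal point sees the ray r / f radians off the axis. A picture is of the moment at which its call begins: read the wrist's pose just before it. camera_model takes no time and is no camera call.
- robot.hand_in(): hands the job in; it is judged then, once.
The state is a dict: "time": time; "qpos": joint angles; "qvel": joint speeds; "joint_efforts": joint torques, N m; "tool_pos": TCP position; "tool_rot": TCP orientation; "contact_force": force on the tool from outside, world axes, zero at the start; "torque": the same for the moment, N m; "opening": finger opening in m; "grip_force": force on a finger pad.
Only numpy, scipy, OpenCV 4.12 (cv2) and the standard library are available. Lean on these libraries where they do the work, as an engineer would, in place of code of your own. Each camera call takes 0.05 s, during which the arm holds its last target. There are 200 camera calls.

## Working session

There is one attempt and no reset: what is moved stays moved. The work goes in short steps, Python scripts to look and compute and a shell command to move; the robot and the scene stay as the last step left them, time stands still between calls to the robot, and variables do not carry over. Pictures are saved under pics/ and viewed, at most 10 in all, crops included, and the job is handed in when it is done.

```bash
mkdir -p pics; python3 - <<'E'
from cell import robot
import cv2,numpy as np
for n in ("scene","side","wrist"):
    m=robot.camera_model(n); print(n,{k:np.round(v,4).tolist() if not isinstance(v,str) else v for k,v in m.items()})
    cv2.imwrite(f"pics/{n}0.png",robot.read_camera(n)[:,:,::-1])
s=robot.observe();print({k:np.round(v,3).tolist() for k,v in s.items()}, robot.nose_length)
E
```

```text
scene {'camera_matrix': [[419.7078, 0.0, 255.7402], [0.0, 419.7078, 196.6363], [0.0, 0.0, 1.0]], 'position': [1.0735, -0.6121, 0.9701], 'attitude': [-2.4331, -0.0092, 0.6979]}
side {'camera_matrix': [[406.6958, 0.0, 250.6964], [0.0, 406.6958, 191.6253], [0.0, 0.0, 1.0]], 'position': [-0.0841, 0.6006, 0.6544], 'attitude': [-2.1435, 0.0051, -2.3165]}
wrist {'camera_matrix': [[297.3186, 0.0, 254.1819], [0.0, 297.3186, 186.0136], [0.0, 0.0, 1.0]], 'mount': [[-0.0002, -0.9566, -0.2914, 0.079], [1.0, 0.0, -0.0006, 0.0009], [0.0006, -0.2914, 0.9566, -0.1485], [0.0, 0.0, 0.0, 1.0]]}
{'time': 0.15, 'qpos': [-0.146, 0.343, 1.525, 0.0, 1.275, -0.146], 'qvel': [0.0, 0.001, -0.003, -0.002, -0.0, -0.0], 'joint_efforts': [0.001, -43.147, -24.435, 0.072, 0.054, -0.0], 'tool_pos': [0.525, 0.0, 0.234], 'tool_rot': [-3.14, -0.0, 1.571], 'contact_force': [0.242, 0.042, -0.465], 'torque': [-0.023, -0.051, 0.016], 'grip_force': 0.0, 'opening': 0.092} 0.008
```

View pics/scene0.png

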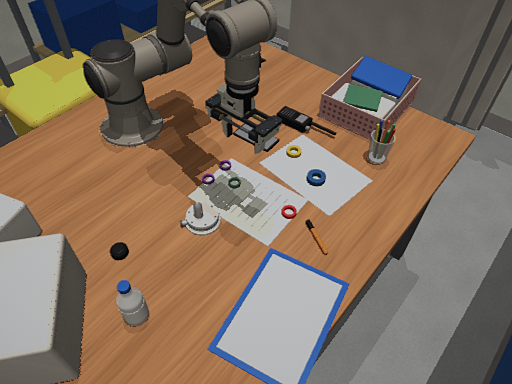

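View pics/side0.png

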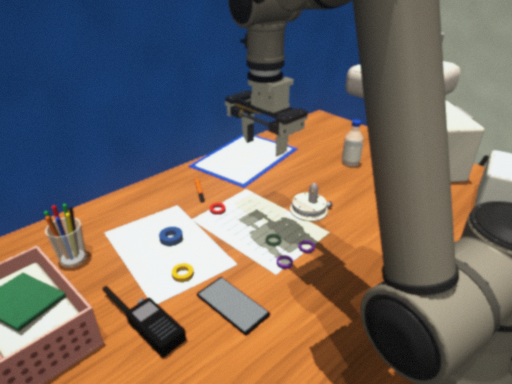

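View pics/wrist0.png

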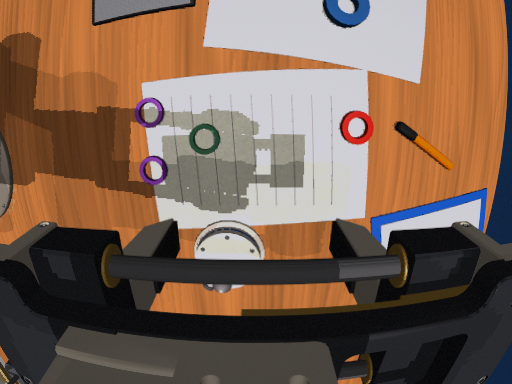

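The wrist view shows blue (347,8), red (357,127), green (204,138), purple rings (149,112) and (153,170), and the sampler (229,243). The scene view shows yellow (293,151), blue (316,177), green (235,183), purple (208,179) and (225,165), and the sampler (202,218).

For ring_small there are three candidates in the scene view. (235,183) fits because it is green; (208,179) and (225,165) are purple and so are the decoys. I'll measure and check this in a crop.

```bash
cat > h.py <<'E'
from cell import robot
import cv2,numpy as np
from scipy.spatial.transform import Rotation as Ro
HSV={'blue':((100,120,50),(118,255,255)),'yellow':((22,130,90),(34,255,255)),'green':((60,50,20),(95,255,160)),'red':((0,190,90),(4,255,255)),'purple':((128,60,40),(150,255,255))}
def wpose():
    s=robot.observe();T=np.eye(4);T[:3,:3]=Ro.from_euler('xyz',s['tool_rot']).as_matrix();T[:3,3]=s['tool_pos'];return T
def ray(n,u,v,T=None):
    m=robot.camera_model(n);K=np.array(m['camera_matrix']);x=(u-K[0,2])/K[0,0];y=(v-K[1,2])/K[1,1]
    if n=='wrist':
        r=np.hypot(x,y);d=np.array([np.sin(r)*x/max(r,1e-9),np.sin(r)*y/max(r,1e-9),np.cos(r)]);M=T@np.array(m['mount']);return M[:3,3],M[:3,:3]@d
    return np.array(m['position']),Ro.from_euler('xyz',m['attitude']).as_matrix()@np.array([x,y,1.])
def onz(n,u,v,z,T=None):
    o,d=ray(n,u,v,T);return o+d*(z-o[2])/d[2]
def proj(n,p,T):  # wrist projection
    m=robot.camera_model(n);K=np.array(m['camera_matrix']);M=T@np.array(m['mount']);c=M[:3,:3].T@(np.array(p)-M[:3,3])
    r=np.arctan2(np.hypot(c[0],c[1]),c[2]);k=K[0,0]*r/np.hypot(c[0],c[1]);return K[0,2]+k*c[0],K[1,2]+k*c[1]
def blobs(im,col,lo=60,hi=6000):
    h=cv2.cvtColor(im,cv2.COLOR_RGB2HSV);k=cv2.morphologyEx(cv2.inRange(h,*HSV[col]),cv2.MORPH_CLOSE,np.ones((3,3)))
    out=[]
    for c in cv2.findContours(k,cv2.RETR_EXTERNAL,cv2.CHAIN_APPROX_NONE)[0]:
        hl=cv2.convexHull(c);A=cv2.contourArea(hl)
        if lo<A<hi:
            M=cv2.moments(hl);x,y,w,hh=cv2.boundingRect(hl);out.append((round(M['m10']/M['m00'],1),round(M['m01']/M['m00'],1),w,hh,int(A)))
    return out
E
python3 - <<'E'
from h import *
T=wpose();Z={'blue':.009,'yellow':.007,'green':.005,'red':.006,'purple':.005}
ims={}
for n in("scene","side","wrist"):
    im=ims[n]=cv2.imread(f"pics/{n}0.png")[:,:,::-1].copy()
    for c in Z:
        for b in blobs(im,c):
            if b[2]<60 and b[3]<60: print(n,c,b,np.round(onz(n,b[0],b[1],Z[c],T)[:2],4))
a=cv2.resize(ims['scene'][150:245,165:265],None,fx=4,fy=4,interpolation=cv2.INTER_CUBIC)
b=cv2.resize(ims['side'][170:275,250:350],(a.shape[1],a.shape[0]),interpolation=cv2.INTER_CUBIC)
cv2.imwrite('pics/crop.png',np.hstack([a,b])[:,:,::-1])
E
```

```text
scene blue (503.7, 366.9, 22, 49, 527) [ 1.2998 -0.    ]
scene blue (123.3, 286.6, 13, 14, 126) [ 0.4883 -0.4241]
scene blue (316.1, 176.6, 19, 15, 197) [0.6423 0.2116]
scene blue (44.6, 24.9, 34, 53, 770) [-0.8571  0.1917]
scene yellow (293.4, 150.9, 14, 12, 110) [0.5164 0.2615]
scene green (234.2, 182.5, 12, 10, 84) [0.4605 0.0282]
scene green (388.4, 133.8, 13, 19, 63) [0.7156 0.5487]
scene green (362.9, 97.0, 40, 27, 707) [0.5383 0.6762]
scene red (288.6, 211.3, 14, 12, 118) [0.6594 0.0458]
scene purple (207.7, 178.6, 12, 10, 86) [ 0.3861 -0.0134]
scene purple (224.8, 164.9, 12, 11, 84) [0.3858 0.0659]
side blue (170.2, 234.5, 21, 14, 223) [0.6458 0.2072]
side blue (258.8, 127.1, 15, 12, 101) [ 0.9715 -0.4128]
side blue (264.8, 117.3, 21, 10, 106) [ 1.0255 -0.4982]
side yellow (182.0, 271.1, 21, 15, 238) [0.5186 0.2595]
side yellow (68.2, 221.0, 9, 22, 86) [0.8813 0.3722]
side green (273.2, 239.5, 13, 10, 94) [0.458  0.0281]
side purple (284.0, 261.4, 15, 12, 137) [0.385  0.0664]
side purple (306.3, 245.5, 16, 12, 132) [ 0.3867 -0.0146]
wrist blue (502.1, 369.3, 27, 42, 547) [ 1.2883 -0.6243]
wrist blue (239.2, 233.1, 30, 12, 78) [ 0.5042 -0.1034]
wrist blue (348.3, 10.5, 45, 25, 856) [0.6456 0.2003]
wrist green (204.2, 138.6, 30, 30, 678) [0.4607 0.0279]
wrist red (357.0, 127.2, 31, 33, 780) [0.6603 0.0452]
wrist purple (153.2, 170.0, 28, 29, 602) [ 0.3877 -0.0132]
wrist purple (149.0, 112.2, 29, 30, 644) [0.3871 0.0652]
```

View pics/crop.png

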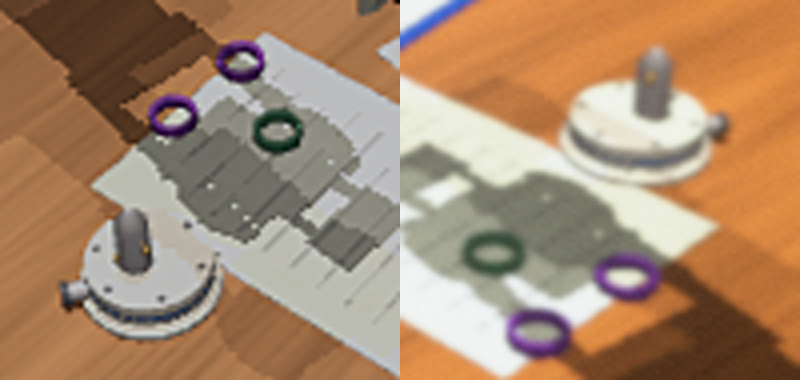

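The crop confirms the dark green ring at scene (234,182), lying in shadow, with the two purple decoys at (208,179) and (225,165). The post tip is at about scene (197.5,202) and side (314,183). Next I go towards blue, stopping short to look.

```bash
python3 -m jog '[[[1,0.04,0.03,0,0],[1,0.07,0.06,0,0],[1,0.1,0.09,0,0],[1,0.12,0.119,0,0],[1,0.12,0.119,0,0]]]' 20
python3 - <<'E'
from h import *
print('post',onz('scene',197.5,202,.0865)[:2],onz('side',314,183,.0865)[:2])
T=wpose();im=robot.read_camera('wrist');print(T[:3,3]);cv2.imwrite('pics/w1.png',im[:,:,::-1])
for c,z in(('blue',.009),('yellow',.007),('red',.006),('green',.005)):
    for b in blobs(im,c):
        if b[2]<70 and b[3]<70: print(c,b,np.round(onz('wrist',b[0],b[1],z,T)[:2],4))
E
```

```text
time: 0.57
tool_pos: [0.6473, 0.1244, 0.232]
tool_rot: [-3.141, -0.002, 1.574]
contact_force: [-1.8, -0.7, -0.0]
opening: 0.0917
grip_force: 0.0
post [ 0.48419726 -0.14498348] [ 0.48068135 -0.14635527]
[0.64731707 0.1244212  0.23203159]
blue (502.1, 369.3, 27, 42, 546) [ 1.4082 -0.4925]
blue (310.7, 293.5, 62, 27, 790) [ 0.737  -0.0849]
blue (250.5, 94.2, 48, 47, 1759) [0.6431 0.2086]
yellow (152.0, 58.0, 37, 37, 1025) [0.5168 0.2606]
red (262.7, 217.4, 32, 30, 734) [0.6598 0.0449]
green (127.3, 225.0, 25, 25, 467) [0.4605 0.0285]
```

```bash
python3 -m jog '[[[1,0.04,-0.001,0.0,0],[1,0.08,-0.001,0.03,0],[1,0.089,-0.001,0.07,0],[1,0.089,-0.001,0.11,0],[1,0.089,-0.001,0.15,0]]]'
python3 -m jog '[[[0.6,0,0,0.035,0],[0.6,0,0,0.055,0],[0.6,0,0,0.06,0],[0.6,0,0,0.06,0],[0.6,0,0,0.06,0]]]'
```

```text
time: 1.03
tool_pos: [0.6421, 0.2097, 0.0862]
tool_rot: [3.14, -0.0, 1.572]
contact_force: [0.5, -1.0, -0.1]
opening: 0.0918
grip_force: 0.0
time: 1.45
tool_pos: [0.6438, 0.2087, 0.0287]
tool_rot: [3.14, -0.0, 1.57]
contact_force: [0.7, 0.3, 1.2]
opening: 0.0733
grip_force: 0.0
```

```bash
python3 -m jog '[[[0.6,0,0,0.016,0],[0.6,0,0,0.016,0],[0.0,0,0,0.016,0],[0.0,0,0,0.016,0],[0.0,0,0,0.016,0]]]' 20
python3 -m jog '[[[0.0,0,0,0,0],[0.0,0,0,0,0],[0.0,0,0,0,0],[0.0,0,0,0,0]]]' 20
```

```text
time: 1.87
tool_pos: [0.6438, 0.2092, 0.0129]
tool_rot: [3.139, -0.0, 1.571]
contact_force: [-0.8, -0.3, 4.2]
opening: 0.0593
grip_force: 20.0
time: 2.2
tool_pos: [0.6438, 0.2091, 0.0129]
tool_rot: [3.139, -0.0, 1.571]
contact_force: [-0.7, -1.1, 6.5]
opening: 0.0593
grip_force: 20.0
```

```bash
python3 -m jog '[[[0.0,0,0,-0.03,0],[0.0,0,0,-0.07,0],[0.0,-0.02,-0.01,-0.11,0],[0.0,-0.055,-0.03,-0.14,0],[0.0,-0.09,-0.05,-0.15,0]]]'
python3 -m jog '[[[0.0,-0.04,-0.02,0,0],[0.0,-0.08,-0.04,0,0],[0.0,-0.115,-0.06,0,0],[0.0,-0.15,-0.08,0,0],[0.0,-0.185,-0.1,0,0]]]'
python3 -m jog '[[[0.0,-0.04,-0.01,0,0],[0.0,-0.08,-0.012,0,0],[0.0,-0.115,-0.012,0,0],[0.0,-0.115,-0.012,0,0]]]'
python3 - <<'E'
from h import *
print('sanit',onz('scene',123.3,286.6,.145)[:2])
T=wpose();im=robot.read_camera('wrist');print(T[:3,3],T[:3,:3].round(3).tolist(),robot.observe()['contact_force']);
print(proj('wrist',(.482,-.1455,.0865),T),proj('wrist',(.482,-.1455,.03),T))
for b in blobs(im,'blue',60,30000): print(b,np.round((np.linalg.inv(T)@np.r_[onz('wrist',b[0],b[1],T[2,3]-.0125+.009,T),1])[:3],4))
cv2.imwrite('pics/w2.png',im[:,:,::-1])
E
```

```text
time: 2.62
tool_pos: [0.5999, 0.129, 0.1615]
tool_rot: [3.134, -0.001, 1.573]
contact_force: [0.9, -1.4, -0.6]
opening: 0.0591
grip_force: 20.0
time: 3.03
tool_pos: [0.4981, -0.0563, 0.1578]
tool_rot: [3.141, 0.0, 1.571]
contact_force: [1.6, -0.1, -1.0]
opening: 0.0594
grip_force: 20.0
time: 3.37
tool_pos: [0.4875, -0.1759, 0.158]
tool_rot: [3.139, 0.003, 1.566]
contact_force: [-1.0, -0.3, -0.9]
opening: 0.0596
grip_force: 20.0
sanit [ 0.57114955 -0.45069506]
[ 0.48745695 -0.17592439  0.15797729] [[0.005, 1.0, 0.002], [1.0, -0.005, -0.003], [-0.003, 0.002, -1.0]] [-0.31640513  0.68761995 -0.9554839 ]
(np.float64(245.59057281865836), np.float64(162.44996736448542)) (np.float64(247.1692994992775), np.float64(149.39035479311826))
(502.2, 369.3, 27, 42, 540) [-0.2108  0.3153  0.005 ]
(254.2, 286.6, 41, 5, 110) [-0.0329  0.0008  0.0036]
(254.2, 227.9, 106, 72, 6186) [0.0081 0.0008 0.0035]
(462.5, 150.1, 78, 159, 6774) [0.0559 0.1299 0.0036]
```

View pics/w2.png

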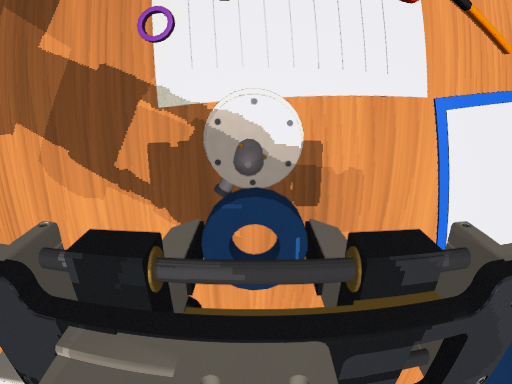

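The blue ring is held with its bore at about (254,240). The post tip is near (247,158) on the sampler (253,138). Now I work out the offset between them.

```bash
python3 - <<'E'
from h import *
T=wpose();im=cv2.imread('pics/w2.png');I=np.linalg.inv(T)
t=lambda p:np.round((I@np.r_[p,1])[:3],4)
z=T[2,3]
print('front',t(onz('wrist',254,188,z-.0125,T)),'back',t(onz('wrist',254,289,z+.0055,T)))
a=onz('wrist',202,240,z+.0055,T);b=onz('wrist',307,240,z+.0055,T);print(t(a),t(b))
h=cv2.cvtColor(im,cv2.COLOR_BGR2HSV);g=im[:,:,1].copy()
# post: dark neutral pixels near
k=cv2.inRange(h,(0,0,20),(179,60,125));k[:130]=0;k[180:]=0;k[:,:225]=0;k[:,275:]=0
print('\n'.join(''.join('#' if k[r,c] else '.' for c in range(225,275)) for r in range(134,182)))
E
```

```text
front [0.0288 0.0006 0.0125] back [-0.028   0.0006 -0.0055]
[ 0.0047 -0.0277 -0.0055] [ 0.0047  0.0295 -0.0055]
..................................................
..................................................
..................................................
..................................................
..................................................
....................#########.....................
..................############....................
................################..................
...............##################.................
..................################................
..................#################...............
...................################...............
............#......#################..............
............#.....###################.............
...........###...#####################............
...........###########################............
...........###########################............
..........############################............
..........############################............
..........#########
[... 759 characters left out ...]
########################.............
..........###########################.............
...........#########################..............
............#######################...............
.............#####################................
...............#################..................
................###############...................
...................##########.....................
......................##..........................
..................................................
..................................................
..........................###.....................
..................................................
..................................................
```

```bash
python3 - <<'E'
from h import *
T=wpose();I=np.linalg.inv(T)
p=onz('wrist',248.2,160,.0735,T);print(p,(I@np.r_[p,1])[:3],T[:3,3])
E
```

```text
[ 0.48345328 -0.14326764  0.0735    ] [ 0.02983485 -0.0040691   0.08413647] [ 0.48726588 -0.1730322   0.15767337]
```

```bash
python3 -m jog '[[[0.0,0.02,-0.0048,0,0],[0.0,0.027,-0.0048,0.02,0],[0.0,0.027,-0.0048,0.045,0],[0.0,0.027,-0.0048,0.055,0],[0.0,0.027,-0.0048,0.055,0]]]'
python3 -m jog '[[[0.0,0,0,0,0],[0.0,0,0,0,0],[0.0,0,0,0,0]]]'
python3 - <<'E'
from h import *
T=wpose();im=robot.read_camera('wrist');print(T[:3,3])
cv2.imwrite('pics/w3.png',cv2.resize(im[180:300,170:340],None,fx=4,fy=4,interpolation=cv2.INTER_CUBIC)[:,:,::-1])
E
```

```text
time: 3.83
tool_pos: [0.4812, -0.1413, 0.1003]
tool_rot: [-3.137, -0.002, 1.572]
contact_force: [-0.8, 0.4, -0.3]
opening: 0.0592
grip_force: 20.0
time: 4.08
tool_pos: [0.4834, -0.1432, 0.1035]
tool_rot: [3.139, 0.001, 1.571]
contact_force: [-0.2, -0.8, -0.9]
opening: 0.0593
grip_force: 20.0
[ 0.48339578 -0.14320348  0.10346769]
```

View pics/w3.png

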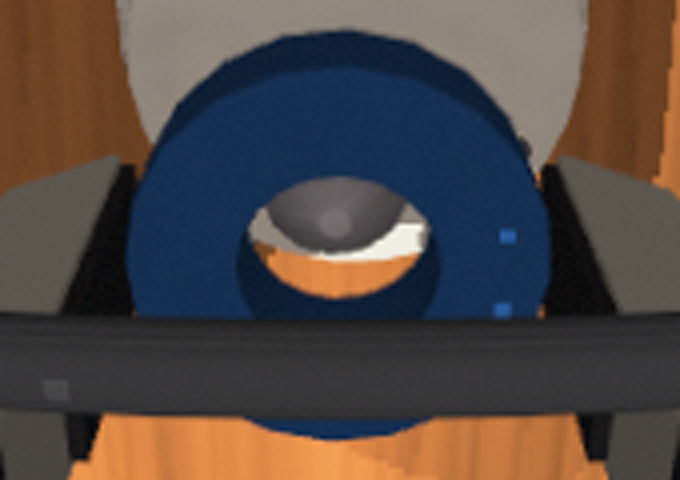

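The post tip shows in the bore at crop (335,222), and the bore is centred at column 340. Sideways it is good; next I compute the fore-aft offset.

```bash
python3 - <<'E'
from h import *
T=wpose();I=np.linalg.inv(T);z=T[2,3]
P=lambda x,y:(170+x/4,180+y/4)
t=lambda p:np.round((I@np.r_[p,1])[:3],4)
print('tip',t(onz('wrist',*P(335,222),.0865,T)))
print('front bot',t(onz('wrist',*P(342,30),z-.0125,T)),'front top',t(onz('wrist',*P(342,67),z+.0055,T)),'back top',t(onz('wrist',*P(342,438),z+.0055,T)))
print('bore front top',t(onz('wrist',*P(340,177),z+.0055,T)),'bore back bot?',t(onz('wrist',*P(340,298),z-.0125,T)))
print('bore L/R',t(onz('wrist',*P(238,265),z+.0055,T)),t(onz('wrist',*P(441,265),z+.0055,T)),'outer',t(onz('wrist',*P(127,240),z+.0055,T)),t(onz('wrist',*P(550,240),z+.0055,T)))
E
```

```text
tip [-0.0034  0.0005  0.0169]
front bot [0.0291 0.0015 0.0125] front top [ 0.0297  0.0014 -0.0055] back top [-0.0284  0.0015 -0.0055]
bore front top [ 0.0144  0.0012 -0.0055] bore back bot? [-0.0145  0.0013  0.0125]
bore L/R [ 0.0011 -0.0127 -0.0055] [ 0.0011  0.015  -0.0055] outer [ 0.0047 -0.0278 -0.0056] [ 0.0046  0.0298 -0.0054]
```

```bash
python3 -m jog '[[[0.0,-0.0036,-0.0006,0,0],[0.0,-0.0036,-0.0006,0,0],[0.0,-0.0036,-0.0006,0.005,0],[0.0,-0.0036,-0.0006,0.01,0],[0.0,-0.0036,-0.0006,0.014,0]]]'
python3 -m jog '[[[0.0,0,0,0.002,0],[0.0,0,0,0.004,0],[0.0,0,0,0.006,0],[0.0,0,0,0.006,0]]]'
```

```text
time: 4.55
tool_pos: [0.4817, -0.1464, 0.0876]
tool_rot: [-3.141, -0.0, 1.571]
contact_force: [0.8, 0.4, -0.1]
opening: 0.0601
grip_force: 20.0
time: 4.88
tool_pos: [0.4818, -0.1464, 0.0818]
tool_rot: [-3.141, -0.0, 1.571]
contact_force: [0.3, 0.0, -0.0]
opening: 0.0594
grip_force: 20.0
```

```bash
python3 -m jog '[[[0.0,0,0,0.002,0],[0.0,0,0,0.004,0],[0.0,0,0,0.006,0],[0.0,0,0,0.008,0],[0.0,0,0,0.008,0]]]'
```

```text
time: 5.3
tool_pos: [0.4816, -0.1463, 0.0738]
tool_rot: [-3.141, -0.0, 1.571]
contact_force: [-0.4, 0.8, -1.5]
opening: 0.0593
grip_force: 20.0
```

```bash
python3 -m jog '[[[0.0,0,0,0.002,0],[0.0,0,0,0.004,0],[0.0,0,0,0.006,0],[0.0,0,0,0.008,0],[0.0,0,0,0.008,0]]]'
```

```text
time: 5.72
tool_pos: [0.482, -0.1464, 0.0658]
tool_rot: [3.142, -0.0, 1.571]
contact_force: [0.3, 1.2, -2.8]
opening: 0.0593
grip_force: 20.0
```

```bash
python3 -m jog '[[[0.0,0,0,0.002,0],[0.0,0,0,0.004,0],[0.0,0,0,0.006,0],[0.0,0,0,0.008,0],[0.0,0,0,0.01,0]]]'
```

```text
time: 6.13
tool_pos: [0.4823, -0.1468, 0.0562]
tool_rot: [3.141, 0.001, 1.571]
contact_force: [2.6, -0.2, 0.4]
opening: 0.0595
grip_force: 20.0
```

```bash
python3 -m jog '[[[0.0,0,0,0.002,0],[0.0,0,0,0.004,0],[0.0,0,0,0.006,0],[0.0,0,0,0.008,0],[0.0,0,0,0.009,0]]]'
```

```text
time: 6.55
tool_pos: [0.4817, -0.1466, 0.0469]
tool_rot: [-3.141, 0.0, 1.571]
contact_force: [0.3, -1.7, 0.3]
opening: 0.0595
grip_force: 20.0
```

```bash
python3 -m jog '[[[0.0,0,0,0.001,0],[0.0,0,0,0.002,0],[0.0,0,0,0.003,0],[0.0,0,0,0.003,0]]]'
```

```text
time: 6.88
tool_pos: [0.4815, -0.1464, 0.0439]
tool_rot: [-3.141, -0.0, 1.571]
contact_force: [1.1, -1.9, -2.2]
opening: 0.0592
grip_force: 20.0
```

```bash
python3 -m jog '[[[0.0,0,0,0.0005,0],[0.0,0,0,0.001,0],[0.0,0,0,0.001,0]]]'
```

```text
time: 7.13
tool_pos: [0.4818, -0.1464, 0.0432]
tool_rot: [-3.141, -0.0, 1.571]
contact_force: [-0.6, -1.3, -1.8]
opening: 0.0593
grip_force: 20.0
```

```bash
python3 -m jog '[[[0.0,0,0,0.0005,0],[0.0,0,0,0.0005,0],[0.0,0,0,0.0005,0]]]'
```

```text
time: 7.38
tool_pos: [0.4819, -0.1465, 0.0429]
tool_rot: [-3.142, 0.0, 1.571]
contact_force: [-2.3, -1.3, 2.0]
opening: 0.0596
grip_force: 20.0
```

```bash
python3 -m jog '[[[0.0,0,0,0.0005,0],[0.0,0,0,0.0005,0],[0.0,0,0,0.0005,0]]]'
```

```text
time: 7.63
tool_pos: [0.4819, -0.1465, 0.0428]
tool_rot: [3.141, 0.0, 1.571]
contact_force: [-3.8, -1.0, 6.5]
opening: 0.0593
grip_force: 20.0
```

```bash
python3 -m jog '[[[0.5,0,0,0,0],[0.5,0,0,0,0],[0.5,0,0,-0.03,0],[0.5,0,0,-0.07,0],[0.5,0,0,-0.11,0]]]'
python3 -m jog '[[[0.3,0.035,0.003,0,0],[0.3,0.075,0.006,0,0],[0.3,0.115,0.01,0,0],[0.3,0.155,0.013,0,0],[0.3,0.195,0.017,0,0]]]'
python3 -m jog '[[[0.3,0.04,0.005,0,0],[0.3,0.08,0.01,0,0],[0.3,0.11,0.018,0,0],[0.3,0.115,0.018,0,0],[0.3,0.115,0.018,0,0]]]'
python3 - <<'E'
from h import *
for p in((199,288),(226,278),(268,315),(245,331)):print('phone',onz('side',*p,.009)[:2])
T=wpose();im=robot.read_camera('wrist');print(T[:3,3]);cv2.imwrite('pics/w4.png',im[:,:,::-1])
for b in blobs(im,'yellow'): print(b,np.round(onz('wrist',b[0],b[1],.007,T)[:2],4))
im=robot.read_camera('scene');print([(b,onz('scene',b[0],b[1],.039)[:2].round(4)) for b in blobs(im,'blue')])
E
```

```text
time: 8.05
tool_pos: [0.4813, -0.1459, 0.1527]
tool_rot: [-3.139, -0.002, 1.571]
contact_force: [1.8, -0.8, 0.8]
opening: 0.0689
grip_force: 0.0
time: 8.47
tool_pos: [0.4987, 0.0505, 0.1524]
tool_rot: [3.141, -0.0, 1.57]
contact_force: [0.9, -0.5, 0.2]
opening: 0.0599
grip_force: 0.0
time: 8.88
tool_pos: [0.5167, 0.1655, 0.1519]
tool_rot: [-3.141, -0.0, 1.574]
contact_force: [0.1, -1.6, -0.7]
opening: 0.0596
grip_force: 0.0
phone [0.44921297 0.26334352]
phone [0.43260323 0.20194119]
phone [0.29684697 0.20634454]
phone [0.29955209 0.26557244]
[0.51670662 0.16550116 0.1518595 ]
(254.7, 82.0, 52, 51, 1999) [0.5175 0.2604]
[((503.7, 366.9, 22, 49, 527), array([ 1.2927, -0.0191])), ((123.3, 286.6, 13, 14, 126), array([ 0.5066, -0.43  ])), ((197.6, 212.6, 20, 18, 263), array([ 0.4805, -0.1473])), ((381.6, 76.6, 60, 43, 1400), array([0.5448, 0.7932])), ((100.8, 21.7, 99, 57, 3774), array([-0.6332,  0.3478])), ((44.6, 24.9, 34, 53, 770), array([-0.7969,  0.1666]))]
```

```bash
python3 -m jog '[[[0.3,0.04,0.001,0.0,0],[0.3,0.08,0.001,0.02,0],[0.3,0.095,0.001,0.05,0],[0.3,0.095,0.001,0.09,0],[0.3,0.095,0.001,0.115,0]]]'
python3 -m jog '[[[0.3,0,0,0,0],[0.3,0,0,0,0]]]'
```

```text
time: 9.4
tool_pos: [0.5167, 0.2574, 0.0344]
tool_rot: [-3.139, 0.001, 1.571]
contact_force: [-1.0, -1.2, 0.0]
opening: 0.0598
grip_force: 0.0
time: 9.57
tool_pos: [0.5176, 0.2568, 0.0367]
tool_rot: [-3.139, 0.001, 1.569]
contact_force: [-0.2, 0.3, 0.3]
opening: 0.0598
grip_force: 0.0
```

```bash
python3 -m jog '[[[0.3,0.0035,0,0.012,0],[0.3,0.0035,0,0.02,0],[0.3,0.0035,0,0.0247,0],[0.3,0.0035,0,0.0247,0],[0.3,0.0035,0,0.0247,0]]]'
python3 -m jog '[[[-0.2,0,0,0,0],[-0.2,0,0,0,0],[-0.2,0,0,0,0],[-0.2,0,0,0,0],[-0.2,0,0,0,0]]]' 20
```

```text
time: 9.98
tool_pos: [0.5181, 0.2619, 0.0129]
tool_rot: [3.141, -0.0, 1.571]
contact_force: [-0.2, 0.8, -0.5]
opening: 0.0597
grip_force: 0.0
time: 10.4
tool_pos: [0.5182, 0.2621, 0.0131]
tool_rot: [3.141, -0.0, 1.571]
contact_force: [-0.6, -0.2, 4.6]
opening: 0.049
grip_force: 20.0
```

```bash
python3 -m jog '[[[-0.2,0,0,-0.03,0],[-0.2,0,0,-0.07,0],[-0.2,-0.02,0,-0.11,0],[-0.2,-0.055,-0.005,-0.13,0],[-0.2,-0.095,-0.009,-0.13,0]]]'
python3 -m jog '[[[-0.2,-0.04,-0.004,0,0],[-0.2,-0.08,-0.008,0,0],[-0.2,-0.12,-0.012,0,0],[-0.2,-0.16,-0.016,0,0],[-0.2,-0.2,-0.02,0,0]]]'
python3 -m jog '[[[-0.2,-0.04,-0.004,0,0],[-0.2,-0.08,-0.0075,0,0],[-0.2,-0.113,-0.0075,0.01,0],[-0.2,-0.113,-0.0075,0.032,0],[-0.2,-0.113,-0.0075,0.032,0]]]'
python3 -m jog '[[[-0.2,0,0,0,0],[-0.2,0,0,0,0],[-0.2,0,0,0,0]]]'
python3 - <<'E'
from h import *
T=wpose();im=robot.read_camera('wrist');print(T[:3,3])
cv2.imwrite('pics/w5.png',cv2.resize(im[180:300,170:340],None,fx=4,fy=4,interpolation=cv2.INTER_CUBIC)[:,:,::-1])
E
```

```text
time: 10.82
tool_pos: [0.5114, 0.168, 0.1476]
tool_rot: [3.132, -0.002, 1.574]
contact_force: [1.0, -0.7, 0.0]
opening: 0.0494
grip_force: 20.0
time: 11.23
tool_pos: [0.4883, -0.0347, 0.1427]
tool_rot: [3.141, 0.0, 1.571]
contact_force: [1.3, -1.1, -1.2]
opening: 0.0488
grip_force: 20.0
time: 11.65
tool_pos: [0.4793, -0.147, 0.1077]
tool_rot: [-3.137, -0.002, 1.567]
contact_force: [-1.3, 1.2, -0.7]
opening: 0.0492
grip_force: 20.0
time: 11.9
tool_pos: [0.4821, -0.1452, 0.1116]
tool_rot: [3.14, 0.001, 1.573]
contact_force: [-0.8, 0.1, -1.1]
opening: 0.049
grip_force: 20.0
[ 0.48207599 -0.14515633  0.1115544 ]
```

View pics/w5.png

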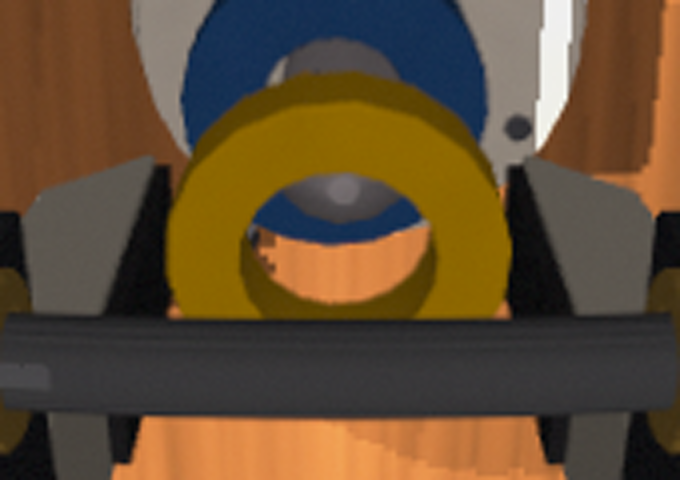

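Yellow is held with its bore at about crop column 338, and the tip shows at (344,190). The blue ring lies flat on the sampler below it.

```bash
cat > off.py <<'E'
from h import *
import sys
# args: underside depth below TCP, thickness, then crop pixels: tip x y, front-bottom y, front-top y, bore L, bore R, bore row, bore-front-top y, bore-back-bottom y, R_outer
d,th,tx,ty,fb,ft,bl,br,by,bf,bb,Ro_=map(float,sys.argv[1:])
T=wpose();I=np.linalg.inv(T);z=T[2,3];P=lambda x,y:(170+x/4,180+y/4)
t=lambda x,y,zz:(I@np.r_[onz('wrist',*P(x,y),zz,T),1])[:2].round(4)
m=(bl+br)/2
print('tip',t(tx,ty,.0865)); lo,hi=z-d,z-d+th
print('cx est',t(m,fb,lo)[0]-Ro_,t(m,ft,hi)[0]-Ro_,t(m,bf,hi)[0]-.014,t(m,bb,lo)[0]+.014,'cy',(t(bl,by,hi)[1]+t(br,by,hi)[1])/2, T[:3,3])
E
python3 off.py .0131 .014 344 190 70 102 240 437 255 175 303 .025
```

```text
tip [-0.0017  0.0019]
cx est -0.0022000000000000006 -0.001800000000000003 -0.0014000000000000002 -0.0018000000000000013 cy 0.001 [ 0.48209653 -0.14516181  0.11155179]
```

```bash
python3 -m jog '[[[-0.2,0.0004,0.0004,0.008,0],[-0.2,0.0004,0.0004,0.016,0],[-0.2,0.0004,0.0004,0.02,0],[-0.2,0.0004,0.0004,0.023,0],[-0.2,0.0004,0.0004,0.023,0]]]'
python3 -m jog '[[[-0.2,0,0,0.001,0],[-0.2,0,0,0.002,0],[-0.2,0,0,0.003,0],[-0.2,0,0,0.004,0],[-0.2,0,0,0.004,0]]]'
```

```text
time: 12.37
tool_pos: [0.4814, -0.1452, 0.0866]
tool_rot: [-3.14, -0.001, 1.571]
contact_force: [0.4, 0.4, -1.1]
opening: 0.0491
grip_force: 20.0
time: 12.78
tool_pos: [0.4818, -0.1456, 0.0835]
tool_rot: [3.142, 0.0, 1.571]
contact_force: [-0.0, -0.2, -0.4]
opening: 0.0495
grip_force: 20.0
```

```bash
python3 -m jog '[[[-0.2,0,0,0.002,0],[-0.2,0,0,0.004,0],[-0.2,0,0,0.006,0],[-0.2,0,0,0.008,0],[-0.2,0,0,0.008,0]]]'
```

```text
time: 13.2
tool_pos: [0.4814, -0.1453, 0.075]
tool_rot: [-3.14, -0.001, 1.571]
contact_force: [0.6, 0.9, -2.1]
opening: 0.0491
grip_force: 20.0
```

```bash
python3 -m jog '[[[-0.2,0,0,0.002,0],[-0.2,0,0,0.004,0],[-0.2,0,0,0.006,0],[-0.2,0,0,0.008,0],[-0.2,0,0,0.01,0]]]'
```

```text
time: 13.62
tool_pos: [0.4824, -0.1457, 0.0656]
tool_rot: [3.14, 0.0, 1.571]
contact_force: [1.3, 2.0, 1.1]
opening: 0.0495
grip_force: 20.0
```

```bash
python3 -m jog '[[[-0.2,0,0,0.001,0],[-0.2,0,0,0.002,0],[-0.2,0,0,0.003,0],[-0.2,0,0,0.003,0]]]'
```

```text
time: 13.95
tool_pos: [0.482, -0.1458, 0.0624]
tool_rot: [3.141, 0.0, 1.571]
contact_force: [1.3, -0.3, -2.0]
opening: 0.0491
grip_force: 20.0
```

```bash
python3 -m jog '[[[-0.2,0,0,0.0005,0],[-0.2,0,0,0.001,0],[-0.2,0,0,0.001,0]]]'
```

```text
time: 14.2
tool_pos: [0.4819, -0.1457, 0.0616]
tool_rot: [3.141, 0.0, 1.571]
contact_force: [2.0, -0.4, -1.1]
opening: 0.049
grip_force: 20.0
```

```bash
python3 -m jog '[[[-0.2,0,0,0.0005,0],[-0.2,0,0,0.0005,0],[-0.2,0,0,0.0005,0]]]'
```

```text
time: 14.45
tool_pos: [0.482, -0.1457, 0.0611]
tool_rot: [3.141, 0.0, 1.571]
contact_force: [3.0, 0.1, -0.8]
opening: 0.0489
grip_force: 20.0
```

```bash
python3 -m jog '[[[-0.2,0,0,0.0005,0],[-0.2,0,0,0.0005,0],[-0.2,0,0,0.0005,0]]]'
```

```text
time: 14.7
tool_pos: [0.482, -0.1457, 0.0611]
tool_rot: [3.141, 0.0, 1.571]
contact_force: [1.3, 0.2, 4.8]
opening: 0.0493
grip_force: 20.0
```

```bash
python3 -m jog '[[[0.3,0,0,0,0],[0.3,0,0,0,0],[0.3,0,0,-0.02,0],[0.3,0,0,-0.06,0],[0.3,0,0,-0.095,0]]]'
python3 -m jog '[[[0.2,0.04,-0.01,0,0],[0.2,0.08,-0.0215,0,0],[0.2,0.086,-0.0215,0,0],[0.2,0.086,-0.0215,0,0],[0.2,0.086,-0.0215,0,0]]]'
python3 - <<'E'
from h import *
T=wpose();im=robot.read_camera('wrist');print(T[:3,3]);cv2.imwrite('pics/w6.png',im[:,:,::-1])
for c in('green','purple'):
  for b in blobs(im,c,300): print(c,b,np.round(onz('wrist',b[0],b[1],.005,T)[:2],4))
im=robot.read_camera('scene')
for c in('blue','yellow'):
  print(c,[(b,onz('scene',b[0],b[1],.039 if c=='blue' else .055)[:2].round(4)) for b in blobs(im,c) if 180<b[0]<220])
E
```

```text
time: 15.12
tool_pos: [0.4805, -0.145, 0.1557]
tool_rot: [-3.137, -0.002, 1.571]
contact_force: [0.6, -1.6, 0.4]
opening: 0.0596
grip_force: 0.0
time: 15.53
tool_pos: [0.4603, -0.0596, 0.1555]
tool_rot: [-3.141, 0.0, 1.572]
contact_force: [0.2, -0.1, -0.1]
opening: 0.0551
grip_force: 0.0
[ 0.46026838 -0.05956508  0.15545845]
green (253.5, 89.8, 40, 39, 1182) [0.4601 0.0277]
purple (182.6, 131.4, 38, 38, 1097) [ 0.3874 -0.0133]
purple (180.6, 55.5, 39, 38, 1120) [0.3869 0.0651]
blue [((197.0, 214.6, 21, 14, 192), array([ 0.4843, -0.1535]))]
yellow [((198.1, 208.7, 17, 15, 165), array([ 0.4818, -0.1445]))]
```

```bash
python3 -m jog '[[[0.2,0.04,0,0,0],[0.2,0.08,0,0.02,0],[0.2,0.0873,0,0.055,0],[0.2,0.0873,0,0.09,0],[0.2,0.0873,0,0.115,0]]]'
python3 -m jog '[[[0.2,0,0,0,0],[0.2,0,0,0,0],[0.2,0,0,0,0]]]'
```

```text
time: 16.05
tool_pos: [0.4597, 0.0276, 0.0381]
tool_rot: [-3.14, 0.0, 1.571]
contact_force: [-0.4, -0.4, 0.1]
opening: 0.055
grip_force: 0.0
time: 16.3
tool_pos: [0.4615, 0.0269, 0.0415]
tool_rot: [3.14, 0.0, 1.57]
contact_force: [-0.3, 0.4, 0.6]
opening: 0.0552
grip_force: 0.0
```

```bash
python3 -m jog '[[[0.2,0.0007,-0.0007,0.012,0],[0.2,0.0007,-0.0007,0.024,0],[0.2,0.0007,-0.0007,0.0298,0],[0.2,0.0007,-0.0007,0.0298,0],[0.2,0.0007,-0.0007,0.0298,0]]]'
python3 -m jog '[[[-0.4,0,0,0,0],[-0.4,0,0,0,0],[-0.4,0,0,0,0],[-0.4,0,0,0,0],[-0.4,0,0,0,0]]]' 20
```

```text
time: 16.72
tool_pos: [0.4605, 0.0281, 0.0118]
tool_rot: [3.14, 0.0, 1.57]
contact_force: [-0.5, 0.1, -0.3]
opening: 0.055
grip_force: 0.0
time: 17.13
tool_pos: [0.4601, 0.0284, 0.0114]
tool_rot: [3.14, 0.0, 1.571]
contact_force: [-1.6, -0.0, 6.8]
opening: 0.0388
grip_force: 20.0
```

```bash
python3 -m jog '[[[-0.4,0,0,-0.03,0],[-0.4,0,0,-0.07,0],[-0.4,0,0,-0.11,0],[-0.4,-0.02,0.003,-0.13,0],[-0.4,-0.06,0.008,-0.13,0]]]'
python3 -m jog '[[[-0.4,-0.04,0.005,0,0],[-0.4,-0.08,0.01,0,0],[-0.4,-0.114,0.014,0,0],[-0.4,-0.114,0.014,0.015,0],[-0.4,-0.114,0.014,0.03,0]]]'
python3 -m jog '[[[-0.4,0,0,0,0],[-0.4,0,0,0,0],[-0.4,0,0,0,0]]]'
python3 - <<'E'
from h import *
T=wpose();im=robot.read_camera('wrist');print(T[:3,3])
cv2.imwrite('pics/w7.png',cv2.resize(im[180:300,170:340],None,fx=4,fy=4,interpolation=cv2.INTER_CUBIC)[:,:,::-1])
E
```

```text
time: 17.55
tool_pos: [0.4699, -0.03, 0.1456]
tool_rot: [3.133, 0.001, 1.575]
contact_force: [2.1, -0.2, -0.7]
opening: 0.0384
grip_force: 20.0
time: 17.97
tool_pos: [0.4822, -0.148, 0.1109]
tool_rot: [3.139, 0.001, 1.567]
contact_force: [-0.6, 0.7, -0.2]
opening: 0.0389
grip_force: 20.0
time: 18.22
tool_pos: [0.4819, -0.1453, 0.1113]
tool_rot: [3.141, 0.0, 1.571]
contact_force: [0.7, 0.5, 0.8]
opening: 0.0386
grip_force: 20.0
[ 0.48190342 -0.1453483   0.11133159]
```

View pics/w7.png

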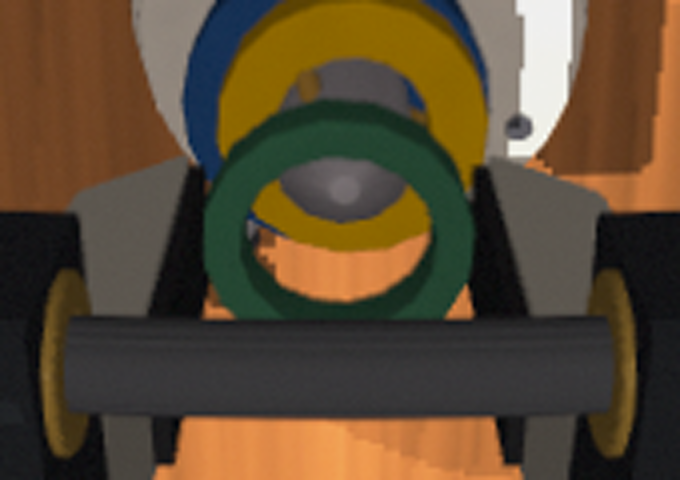

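Green is held with its bore centred near crop column 338, and the post tip is at (344,190). Yellow and blue are stacked flat below it.

```bash
python3 off.py .0114 .010 344 190 98 122 240 437 238 157 302 .020
```

```text
tip [-0.0018  0.0019]
cx est -0.0008000000000000021 -0.0005999999999999998 0.0002999999999999999 -0.0005999999999999998 cy 0.001 [ 0.48213357 -0.14535717  0.1116102 ]
```

```bash
python3 -m jog '[[[-0.4,-0.001,0.0004,0.008,0],[-0.4,-0.001,0.0004,0.016,0],[-0.4,-0.001,0.0004,0.02,0],[-0.4,-0.001,0.0004,0.024,0],[-0.4,-0.001,0.0004,0.024,0]]]'
python3 -m jog '[[[-0.4,0,0,0.001,0],[-0.4,0,0,0.002,0],[-0.4,0,0,0.003,0],[-0.4,0,0,0.004,0],[-0.4,0,0,0.004,0]]]'
```

```text
time: 18.68
tool_pos: [0.4815, -0.1463, 0.0858]
tool_rot: [-3.14, -0.001, 1.571]
contact_force: [-0.3, 1.2, 0.3]
opening: 0.0385
grip_force: 20.0
time: 19.1
tool_pos: [0.482, -0.1466, 0.0827]
tool_rot: [3.142, 0.0, 1.571]
contact_force: [0.5, 0.4, 0.1]
opening: 0.0388
grip_force: 20.0
```

```bash
python3 -m jog '[[[-0.4,0,0,0.002,0],[-0.4,0,0,0.004,0],[-0.4,0,0,0.006,0],[-0.4,0,0,0.007,0],[-0.4,0,0,0.007,0]]]'
```

```text
time: 19.52
tool_pos: [0.4818, -0.1463, 0.0754]
tool_rot: [-3.141, -0.001, 1.571]
contact_force: [-1.7, 1.6, -0.9]
opening: 0.039
grip_force: 20.0
```

```bash
python3 -m jog '[[[-0.4,0,0,0.0005,0],[-0.4,0,0,0.001,0],[-0.4,0,0,0.0015,0],[-0.4,0,0,0.0015,0]]]'
```

```text
time: 19.85
tool_pos: [0.4821, -0.1465, 0.0742]
tool_rot: [3.142, -0.0, 1.571]
contact_force: [-0.1, 1.4, 1.4]
opening: 0.0391
grip_force: 20.0
```

```bash
python3 -m jog '[[[-0.4,0,0,0.0005,0],[-0.4,0,0,0.0005,0],[-0.4,0,0,0.0005,0]]]'
```

```text
time: 20.1
tool_pos: [0.4821, -0.1465, 0.0737]
tool_rot: [3.142, -0.0, 1.571]
contact_force: [-0.2, 1.5, -0.1]
opening: 0.039
grip_force: 20.0
```

```bash
python3 -m jog '[[[-0.4,0,0,0.0005,0],[-0.4,0,0,0.0005,0],[-0.4,0,0,0.0005,0]]]'
```

```text
time: 20.35
tool_pos: [0.4821, -0.1466, 0.0734]
tool_rot: [3.141, 0.0, 1.571]
contact_force: [0.6, 1.3, 2.5]
opening: 0.0386
grip_force: 20.0
```

```bash
python3 -m jog '[[[-0.4,0,0,0.0004,0],[-0.4,0,0,0.0004,0],[-0.4,0,0,0.0004,0]]]'
```

```text
time: 20.6
tool_pos: [0.4821, -0.1466, 0.0734]
tool_rot: [3.141, 0.0, 1.571]
contact_force: [-2.9, 2.3, 5.5]
opening: 0.0392
grip_force: 20.0
```

Green is seated at 5.5 N. I release, lift and check.

```bash
python3 -m jog '[[[0.2,0,0,0,0],[0.2,0,0,0,0],[0.2,0,0,0,0],[0.2,0,0,-0.03,0],[0.2,0,0,-0.07,0]]]'
python3 -m jog '[[[0.2,0.04,0,-0.02,0],[0.2,0.08,0,-0.05,0],[0.2,0.12,0,-0.07,0],[0.2,0.16,0,-0.08,0],[0.2,0.16,0,-0.08,0]]]'
python3 - <<'E'
from h import *
a=robot.read_camera('scene')[185:245,165:240];b=robot.read_camera('side')[165:230,275:345]
cv2.imwrite('pics/end.png',np.hstack([cv2.resize(x,(390,330),interpolation=cv2.INTER_CUBIC) for x in(a,b)])[:,:,::-1])
E
```

```text
time: 21.02
tool_pos: [0.4801, -0.1459, 0.1407]
tool_rot: [-3.135, -0.003, 1.571]
contact_force: [1.1, -0.2, 0.6]
opening: 0.055
grip_force: 0.0
time: 21.43
tool_pos: [0.4826, 0.0172, 0.2253]
tool_rot: [3.137, -0.001, 1.573]
contact_force: [-0.3, -0.2, -0.7]
opening: 0.055
grip_force: 0.0
```

View pics/end.png

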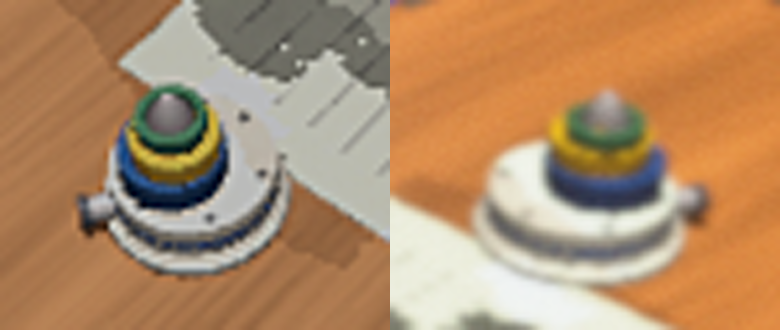

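Both views show a tight, flat stack of blue, yellow and green on the post, at about (165,150) in the left half and (605,150) in the right half. The gripper is clear.

```bash
python3 -c "
from cell import robot
print(robot.hand_in())"
```

```text
the job is handed in; nothing more can be done
None
```

The job is handed in at about 21 s of the 72 s allowed: blue, yellow and green are stacked tight and flat on the sampler's post, with the highest vertical force I read while seating a ring 6.5 N and the other things not touched; no verdict was returned.

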